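Move the snapped-in dibber from the shelf clip to the caddy clip

ROBOT

A 6-joint arm with a two-finger parallel gripper is mounted at the origin on the work surface. World frame = base frame: x ahead of the robot, y to its left, z up, the work surface at z = 0. Lengths are in m, angles in rad, forces in N, time in s.
With the tool pointing down it reaches from about 0.3 to 0.775 m from the base axis. Payload 14.6 kg.
Tool frame: the origin (TCP) lies at the very end of the fingers, on their centre line; the grasp point (between the pads) lies 19 mm behind it; z points along the fingers, y is the line along which they close (so a half turn about z gives the same grasp; the last joint's range is limited). The gripper opens to 94 mm and grips with 3 to 60 N. Pads are 16 mm wide; open, the fingers measure 119 mm over their backs; the gripper's body (75 mm by 177 mm) begins 78 mm behind the grasp point.
Start: joints at [1.152, 0.3, 1.521, -0, 1.321, -0.067], TCP at [0.19, 0.516, 0.178] pointing down, gripper open.
Joint ranges: [-3.03, 3.03], [-0.79, 2.21], [0.23, 2.52], [-1.04, 4.18], [0, 3.07], [-2.55, 2.55]. Speed limits (rad/s): [2.22, 2.22, 2.57, 3.14, 3.14, 3.14].

INTERFACE

Orientations are given as [roll, pitch, yaw] about the fixed x, y, z axes, in that order (R = Rz(yaw) Ry(pitch) Rx(roll)).
In Python, from station import ctrl, cams gives the robot as it stands. The module is installed in compiled form; this text tells all that it offers.
- The arm moves only by the tool arm_command, never from a script. Its argument "plan" is a list that holds one entry, the list of rows, each a list of 7 numbers: the shift along the tool's x, y, z in parts of the range, where 1.0 means 1000 mm, then the turn, a rotation vector about the tool's x, y, z in a scale on which 1.0 is 2 pi rad, then the closure, from -1 (fully open) to 1 (shut). A call has 1 to 12 rows; each row is the pose to reach, as a shift and turn from the pose commanded when the call began, along the tool's axes at that moment; what a row does not reach only later rows make up. A row lasts 1/10 s, in which the tool goes at most 50 mm and 8.59 degrees, less where a joint would pass 70% of its speed; a pose out of reach is approached as far as the arm can. No shift or turn number may pass 1 either way. A call with a gripper value outside its range is refused whole. The fingers move at their own pace and stop on an object; "squeeze" is the grip in N (left out, the last holds). Time passes only in rows, so rows that repeat a pose let the fingers close. It gives the time, the measured TCP pose, the force, the opening and the grip force at its end, in the units of the state.
- ctrl.get_obs(): the state, without advancing time (a new reading comes with each control period).
- cams.camera(name): name is "scene" or "side" or "wrist"; returns (picture, depth): 384x512x3 uint8, blue, green, red; 384x512 float32, m along the optical axis (not along the pixel's ray), 0 where there is no reading.
- cams.camera_info(name): a dict with "fx", "fy", "cx", "cy" (pixels), "dist_coeffs" ([k1, k2, p1, p2, k3] as OpenCV has them; the pictures are not rectified), "world_to_cam" (4x4, takes a point from world to camera coordinates). Camera axes: x right, y down, z forward; pixel columns grow to the right and rows downward; lengths in m; the calibration is good to about 2 mm. A picture is of the moment at which its call begins: read the wrist's pose just before it. camera_info takes no time and is no camera call; for the wrist camera it gives the pose at the moment of the call.
- ctrl.hand_in(): hands the job in; it is judged then, once.
The state is a dict: "time_s": time; "qpos": joint angles; "joint_vel": joint speeds; "tau": joint torques, N m; "ee_pos": TCP position; "eef_rot": TCP orientation; "force": force on the tool from outside, world axes, zero at the start; "moment": the same for the moment, N m; "grip_width": finger opening in m; "grip_force": force on a finger pad.
Only numpy, scipy, OpenCV 4.12 (cv2) and the standard library are available. Lean on these libraries where they do the work, as an engineer would, in place of code of your own. Each camera call takes 0.05 s, during which the arm holds its last target. There are 200 camera calls.

TASK

Squeeze the two sprung side tabs of the flat green dibber together to free it from the clip on the grey shelf upright, and lift it out. Then feel for the mouth of the loose-mounted clip in the plywood caddy and push the dibber in, upright and blade down, until it is fully home, and let go so that both tabs spring out and lock it there. Be gentle, as the plastic cracks: squeeze only about as hard as the springs need, do not wrench or ram the clips, and leave everything else where it is.

Things in the scene. Friction and masses are not known exactly. Their poses are not given: they have to be found in the camera images.
- dibber: flat green plastic dibber, blade down, 161 mm tall, about 85 g. z up along it, y across its two tabs, x through its thickness. Origin on the centre line, 80 mm above the blade tip: when locked in a clip it lies in the plane of the clip's mouth. Core and handle 22 mm (y) by 14 mm (x), from the shoulder at z -18 to the round top at z +81 mm
- dibber_tip (a point): blade tip of the dibber, 80 mm below its origin. The blade is 14 mm (y) by 6 mm (x), round-ended, and reaches from here up to the shoulder 62 mm higher. Axes as the dibber's
- dibber_pinch (a point): pinch point, midway between the two sprung tabs' thumb pads, 23 mm above the dibber's origin; fingers close along y. Each pad is 16 mm (x) by 34 mm (z), z +4 to +38 mm from the origin. 46 mm over both pads at rest, 34 mm fully pinched. Each tab slides in up to 6 mm against a spring: 3 N at rest, 6 N fully in; allow 12 to 18 N of grip, as the barbs rub; over 30 N a pad cracks it
- dibber_barbs (a point): midway between the tabs' two barbs, 9.5 mm below the dibber's origin. Below each pad a stem 12 mm (x) by 4 mm (y) reaches to 17 mm below the origin and carries an outward barb, 13 to 6 mm below the origin. At rest 42 mm over the stems, 50 mm over the barbs; each tab must go in 3 to 4 mm for its barb to pass the lip
- tab_left (a joint): how far the dibber's +y tab is pushed in (m): 0 = sprung out, 0.006 = fully in
- tab_right (a joint): how far the dibber's -y tab is pushed in (m): 0 = sprung out, 0.006 = fully in
- shelf_clip: black clip, holding the dibber at the start, fixed on a grey laminate upright (64 mm wide, on its -x side, no higher than the clip) with a 100 x 110 mm base plate. Origin: centre of the underside; z up. Clip head 26 mm (x) by 64 mm (y) by 28 mm high, its top 96 mm above the origin, nothing above that
- shelf_mouth (a point): centre of the shelf clip's mouth, in its top plane, 96 mm above the clip's origin. Mouth 16 mm (x) by 44 mm (y), no chamfer. The 6 mm thick lips at +y and -y hold the barbs down from above; below them the sides are open. Floor ledges 22 mm below the mouth, 18 mm apart in y, stop the dibber's shoulder 4 mm below the locked height. Axes as the clip's
- shelf_pad (a point): top of the clip's sprung rubber foot pad at rest, 75 mm below the mouth (both clips have one). It carries the blade tip: it meets it 5 mm above the locked height with 2 N, pushes up 7 N at the locked height, 9 N at 2 mm below it and 11 N at the floor stop, so a freed dibber pops up 5 mm. Pushing or pulling a clip with over 30 N breaks it
- caddy: plywood caddy, an open tray 120 mm (x) by 150 mm (y), walls 40 mm high, fixed, with a plywood post on its -x side that carries a second black clip head, of the same shape and size and with the same foot pad as the shelf clip, its mouth 96 mm above the caddy's origin. Origin: centre of the underside; z up
- caddy_nominal (a point): where the middle of the caddy clip's mouth would be if its head were centred: 96 mm straight above the caddy's origin, fixed to the caddy. The head itself slides along the caddy's x, up to 7.5 mm either way, starts up to 6.5 mm off, stays where pushed (4 N friction), never in y. This offset is not measured: feel the mouth's walls with the blade, or look
- mug: white ceramic mug, 78 mm across, 92 mm tall, a bystander; origin at the centre of its underside
- jar: glass jar with closed lid, 68 mm across, 110 mm tall, a bystander; origin at the centre of its underside
- trowel: orange trowel lying flat, about 300 mm long, a bystander; origin under the root of its blade
- pot: terracotta pot, 90 mm across, 85 mm tall, a bystander; origin at the centre of its underside
- brush: paint brush lying flat, about 200 mm long, a bystander; origin under its middle
- bowl: blue ceramic bowl, 110 mm across, 50 mm tall, a bystander; origin at the centre of its underside
Mind the look-alikes: they are no part of the job. What is meant by the dibber is not yellow, and is the smaller of those in its own colour. Leave any yellow look-alike of the shelf_clip alone.

How it is judged:
By the outcome, as a careful person would: the job done as asked, in the order asked, and still so for the second after the job is handed in, with the robot touching nothing.
It also fails if it takes over 69 s, if anything falls off the work surface, if the arm or the gripper's body presses on something with over 40 N, if the wrist force passes 120 N, or if a joint passes its speed limit or range.

## Working session

There is one attempt and no reset: what is moved stays moved. The work goes in short steps, Python scripts to look and compute and a tool call to move; the robot and the scene stay as the last step left them, time stands still between calls to the robot, and variables do not carry over. Pictures are saved under pics/ and viewed, at most 10 in all, crops included, and the job is handed in when it is done.

Besides the shell and the picture viewer there is one more tool, called after "Call:" by a JSON object that holds its "api" and its "payload", one argument or row to a line. arm_command: Moves the arm, as the interface text tells. Its arguments: {"type":"object","properties":{"plan":{"type":"array"},"squeeze":{"type":"number"}},"required":["plan"]}

```bash
mkdir -p pics
cat > h.py <<'E'
import numpy as np, cv2
from station import ctrl, cams
def snap(n):
    i=cams.camera_info(n); p,d=cams.camera(n); return p,d,i
def K(i): return np.array([[i['fx'],0,i['cx']],[0,i['fy'],i['cy']],[0,0,1]]),np.array(i['dist_coeffs'])
def cloud(d,i):
    h,w=d.shape; k,c=K(i); u,v=np.meshgrid(np.arange(w),np.arange(h))
    q=cv2.undistortPoints(np.stack([u,v],-1).reshape(-1,1,2).astype(np.float32),k,c).reshape(h,w,2)
    P=np.dstack([q*d[...,None],d]); T=np.linalg.inv(np.array(i['world_to_cam'])); return P@T[:3,:3].T+T[:3,3]
def ray(uv,i,z):
    k,c=K(i); q=cv2.undistortPoints(np.array(uv,np.float32).reshape(-1,1,2),k,c).reshape(-1,2)
    T=np.linalg.inv(np.array(i['world_to_cam'])); D=np.c_[q,np.ones(len(q))]@T[:3,:3].T; o=T[:3,3]
    return o+D*((z-o[2])/D[:,2])[:,None]
def proj(P,i):
    k,c=K(i); T=np.array(i['world_to_cam']); r,_=cv2.Rodrigues(T[:3,:3]); return cv2.projectPoints(np.array(P,float).reshape(-1,1,3),r,T[:3,3],k,c)[0].reshape(-1,2)
E
python3 - <<'E'
from h import *
for n in('scene','side'):
    p,d,i=snap(n); cv2.imwrite(f'pics/{n}0.png',p); np.savez(f'{n}0.npz',p=p,d=d,P=cloud(d,i)); 
    T=np.linalg.inv(i['world_to_cam']); print(n,T[:3,3].round(3),T[:3,2].round(2))
print(ctrl.get_obs())
E
```

```text
scene [ 1.516 -0.471  1.182] [-0.65  0.29 -0.7 ]
side [-0.125 -0.918  1.058] [ 0.45  0.62 -0.65]
{'time_s': 0.1, 'qpos': array([ 1.15240503e+00,  3.00397032e-01,  1.52150781e+00, -2.94713362e-05,
        1.32066426e+00, -6.65835156e-02]), 'joint_vel': array([-0.00126233, -0.00176251, -0.00081148,  0.00131373, -0.00015329,
        0.00071876]), 'tau': array([ 1.11039622e-03, -5.32645833e+01, -3.53288198e+01,  7.09676463e-02,
        2.34395906e-02, -7.46729347e-05]), 'ee_pos': array([0.18942844, 0.51608457, 0.17755796]), 'eef_rot': array([-3.14061648e+00, -3.64831718e-05,  2.78979217e+00]), 'force': array([-0.06677758,  0.15968283, -1.20765541]), 'moment': array([ 0.01352902, -0.03106217, -0.01515159]), 'grip_force': 0.0, 'grip_width': 0.09407336064009414}
```

View pics/scene0.png

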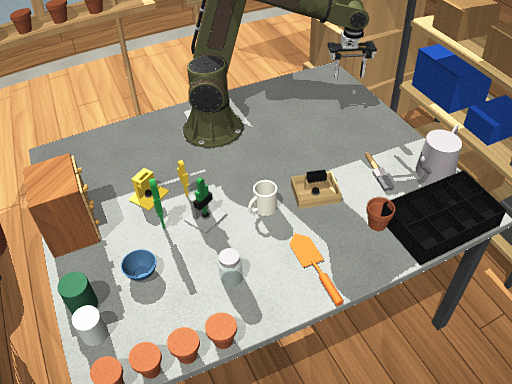

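View pics/side0.png

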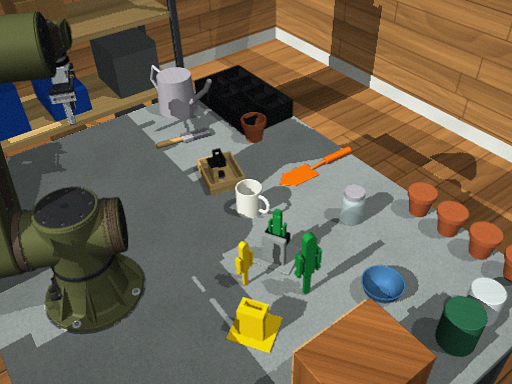

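The dibber stands in the shelf clip at scene (203,192), side (278,225). The big green look-alike is at scene (157,200), side (309,262). The caddy, with its black clip head, is at scene (317,185), side (220,170).

```bash
python3 - <<'E'
from h import *
boxes={'scene':dict(dib=(185,170,230,235),caddy=(285,160,350,212),mug=(245,175,285,220)),'side':dict(dib=(258,200,297,275),caddy=(190,140,250,200),mug=(230,172,275,222))}
for n in boxes:
    f=np.load(n+'0.npz'); p,d,P=f['p'],f['d'],f['P']; hsv=cv2.cvtColor(p,cv2.COLOR_BGR2HSV)
    print(n,'table z',np.median(P[...,2][(abs(P[...,2])<.02)&(d>0)]).round(4))
    for k,(a,b,c,e) in boxes[n].items():
        s=np.s_[b:e,a:c]; Q=P[s].reshape(-1,3); H=hsv[s].reshape(-1,3); ok=d[s].ravel()>0
        gr=ok&(H[:,0]>45)&(H[:,0]<85)&(H[:,1]>110)&(H[:,2]>40)
        bl=ok&(H[:,2]<60)&(H[:,1]<120)&(Q[:,2]>.06)
        top=bl&(abs(Q[:,2]-.096)<.004)
        for nm,m in(('green',gr),('black',bl),('blacktop',top),('z>.02',ok&(Q[:,2]>.015))):
            if m.sum()<8: continue
            q=Q[m]; r=cv2.minAreaRect((q[:,:2]*1000).astype(np.float32))
            print(k,nm,m.sum(),'lo',np.percentile(q,2,0).round(3),'hi',np.percentile(q,98,0).round(3),'rect',np.round(r[0],1),np.round(r[1],1),round(r[2],1))
E
python3 - <<'E'
import cv2,numpy as np
a=cv2.imread('pics/scene0.png');b=cv2.imread('pics/side0.png')
r=lambda x:cv2.resize(x,(400,400),interpolation=cv2.INTER_CUBIC)
cv2.imwrite('pics/crop0.png',cv2.resize(np.hstack([r(a[165:240,170:245]),r(b[195:280,240:325])]),(800,400)))
cv2.imwrite('pics/crop1.png',np.hstack([r(a[150:220,282:352]),r(b[138:203,187:252])]))
E
```

```text
scene table z -0.0013
dib green 247 lo [ 0.429 -0.223  0.008] hi [ 0.468 -0.179  0.175] rect [ 365.5 -175.9] [ 40.6 225.1] 73.3
dib black 133 lo [ 0.444 -0.234  0.067] hi [ 0.478 -0.172  0.097] rect [ 451.5 -202.8] [31.8 63.2] 26.9
dib blacktop 34 lo [ 0.442 -0.232  0.092] hi [ 0.478 -0.173  0.097] rect [ 456.3 -199.9] [24.9 61.9] 23.0
dib z>.02 587 lo [ 0.332 -0.24   0.018] hi [ 0.475 -0.175  0.173] rect [ 401.7 -224.8] [144.1  68.4] 23.7
caddy black 178 lo [0.501 0.151 0.069] hi [0.537 0.214 0.097] rect [509.  185.9] [66.5 53.7] 76.6
caddy blacktop 56 lo [0.503 0.151 0.092] hi [0.537 0.216 0.098] rect [520.6 182.7] [65.8 29.6] 76.6
caddy z>.02 847 lo [0.451 0.101 0.016] hi [0.593 0.262 0.095] rect [519.2 183.8] [154.  128.3] 74.8
mug z>.02 726 lo [ 0.464 -0.068  0.019] hi [0.541 0.032 0.091] rect [510.4 -10.7] [ 76.9 107.8] 47.0
side table z 0.0018
dib green 367 lo [ 0.4   -0.336  0.086] hi [ 0.461 -0.181  0.178] rect [ 465.3 -194.6] [316.8  69.5] 71.3
dib black 58 lo [ 0.426 -0.237  0.071] hi [ 0.472 -0.174  0.102] rect [ 447.2 -201.9] [27.3 66.3] 27.7
dib blacktop 37 lo [ 0.427 -0.235  0.093] hi [ 0.471 -0.174  0.1  ] rect [ 447.1 -201.7] [27.3 65.8] 27.7
dib z>.02 1189 lo [ 0.403 -0.33   0.019] hi [ 0.52  -0.038  0.176] rect [ 451.7 -175.1] [344.9  75.6] 73.3
caddy black 167 lo [0.479 0.152 0.07 ] hi [0.529 0.213 0.1  ] rect [502.3 186. ] [64.9 48.3] 77.5
caddy blacktop 45 lo [0.496 0.152 0.093] hi [0.53  0.213 0.099] rect [513.7 183.4] [64.9 25.2] 77.1
caddy z>.02 1238 lo [ 0.446 -0.023  0.016] hi [0.584 0.264 0.098] rect [517.7 173.6] [387.3 176.8] 54.5
mug green 33 lo [ 0.434 -0.2    0.084] hi [ 0.484 -0.134  0.175] rect [ 490.  -125.1] [182.   13.1] 51.8
mug z>.02 1057 lo [ 0.441 -0.188  0.017] hi [0.555 0.113 0.137] rect [494.  -21.1] [374.6  78.2] 76.9
```

View pics/crop0.png

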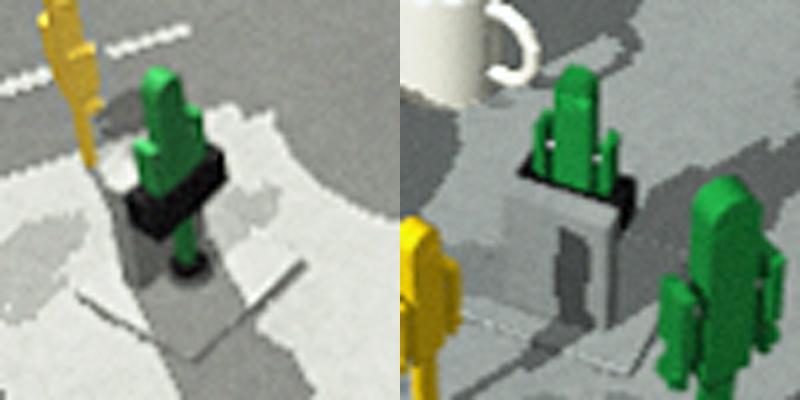

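View pics/crop1.png

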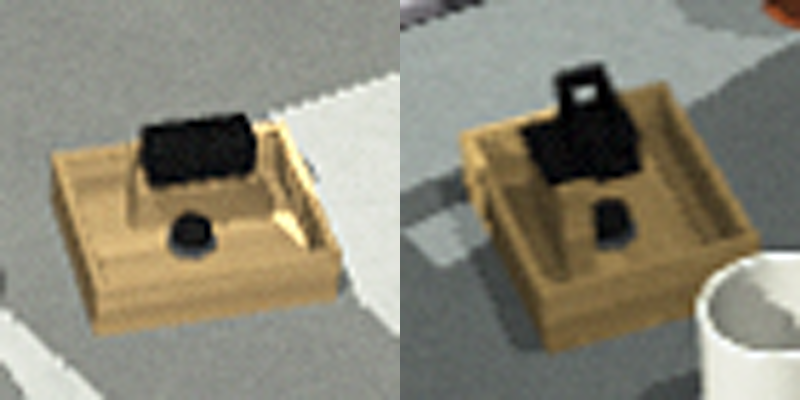

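Run:
```python
from h import *
from scipy.spatial.transform import Rotation as R
o=ctrl.get_obs(); i=cams.camera_info('wrist'); T=np.linalg.inv(i['world_to_cam'])
r=R.from_euler('xyz',o['eef_rot']).as_matrix()
print(r.T@(T[:3,3]-o['ee_pos']),(r.T@T[:3,:3]).round(2),i['fx'],i['fy'])
P=np.load('scene0.npz')['P']; Ps=np.load('side0.npz')['P']
for Q in(P,Ps):
    m=(Q[...,2]>.12)&(Q[...,2]<.3)&(Q[...,0]>.25)&(Q[...,0]<.6)&(Q[...,1]>-.45)&(Q[...,1]<.1)
    q=Q[m]; l=q[:,1]<-.24; 
    for s in(l,~l): print(np.percentile(q[s],[1,50,99],axis=0).round(3).tolist())
```

```text
[ 0.07836457 -0.0005209  -0.20662308] [[ 0.   -0.96 -0.27]
 [ 1.    0.    0.  ]
 [-0.   -0.27  0.96]] 316.6047407615271 316.6047407615271
[[0.409, -0.359, 0.123], [0.448, -0.347, 0.163], [0.464, -0.333, 0.216]]
[[0.318, -0.234, 0.12], [0.452, -0.211, 0.143], [0.468, -0.182, 0.177]]
[[0.398, -0.359, 0.121], [0.424, -0.351, 0.161], [0.461, -0.33, 0.22]]
[[0.311, -0.236, 0.12], [0.441, -0.213, 0.143], [0.464, -0.182, 0.18]]
```

Careful with the scale: shifts go in shares of 1000 mm and turns go in shares of 2 pi rad. That gives: -585 mm / 1000 = -0.585, -490 mm / 1000 = -0.49, 2.32 rad / 6.2832 = 0.3692.

Call:
{"api": "arm_command", "payload": {
  "plan": [
    [[0, 0, -0.05, 0, 0, 0, -0.3], [-0.49, -0.585, -0.15, 0, 0, 0.3692, -0.3], [-0.49, -0.585, -0.15, 0, 0, 0.3692, -0.3], [-0.49, -0.585, -0.15, 0, 0, 0.3692, -0.3], [-0.49, -0.585, -0.15, 0, 0, 0.3692, -0.3], [-0.49, -0.585, -0.15, 0, 0, 0.3692, -0.3], [-0.49, -0.585, -0.15, 0, 0, 0.3692, -0.3], [-0.49, -0.585, -0.15, 0, 0, 0.3692, -0.3], [-0.49, -0.585, -0.15, 0, 0, 0.3692, -0.3], [-0.49, -0.585, -0.15, 0, 0, 0.3692, -0.3], [-0.49, -0.585, -0.15, 0, 0, 0.3692, -0.3], [-0.49, -0.585, -0.15, 0, 0, 0.3692, -0.3]]
  ]
}}

```text
time_s: 1.3
ee_pos: [0.3742, 0.0011, 0.2999]
eef_rot: [3.141, -0.0, 1.133]
force: [1.9, 1.2, -0.2]
grip_width: 0.0615
grip_force: 0.0
```

Scaled: 157 mm / 1000 = 0.157, -151 mm / 1000 = -0.151, 0.66 rad / 6.2832 = 0.105.

Call:
{"api": "arm_command", "payload": {
  "plan": [
    [[-0.151, 0.157, -0.02, 0, 0, 0.105, -0.3], [-0.151, 0.157, -0.02, 0, 0, 0.105, -0.3], [-0.151, 0.157, -0.02, 0, 0, 0.105, -0.3], [-0.151, 0.157, -0.02, 0, 0, 0.105, -0.3], [-0.151, 0.157, -0.02, 0, 0, 0.105, -0.3], [-0.151, 0.157, -0.02, 0, 0, 0.105, -0.3], [-0.151, 0.157, -0.02, 0, 0, 0.105, -0.3]]
  ]
}}

```text
time_s: 2.0
ee_pos: [0.4535, -0.1993, 0.3191]
eef_rot: [-3.141, 0.0, 0.481]
force: [0.4, -0.6, -1.0]
grip_width: 0.0609
grip_force: 0.0
```

Run:
```python
from h import *
o=ctrl.get_obs(); p,d,i=snap('wrist'); P=cloud(d,i); np.savez('w1.npz',p=p,d=d,P=P); cv2.imwrite('pics/w1.png',p)
print(o['ee_pos'],o['eef_rot'],o['force'])
hsv=cv2.cvtColor(p,cv2.COLOR_BGR2HSV)
near=(np.hypot(P[...,0]-.45,P[...,1]+.2)<.06)&(d>0)
gr=near&(hsv[...,0]>45)&(hsv[...,0]<85)&(hsv[...,1]>110)
bl=near&(hsv[...,2]<60)&(abs(P[...,2]-.096)<.006)
for nm,m in(('green top',gr&(P[...,2]>.165)),('green pads',gr&(abs(P[...,2]-.134)<.006)),('black',bl)):
    q=P[m]; 
    if len(q)<6: print(nm,len(q)); continue
    r=cv2.minAreaRect((q[:,:2]*1000).astype(np.float32)); print(nm,m.sum(),np.round(r[0],1),np.round(r[1],1),round(r[2],1),np.median(q,0).round(4))
```

```text
[ 0.45350275 -0.19933529  0.31906293] [-3.14067717e+00  4.76735078e-04  4.80730637e-01] [ 0.42056173 -0.61973745 -1.03008582]
green top 208 [ 457.2 -191.6] [36.8 92.9] 14.9 [ 0.4499 -0.2008  0.1757]
green pads 113 [ 449.6 -201.4] [15.8 45.3] 27.6 [ 0.4526 -0.2151  0.1339]
black 338 [ 449.8 -201. ] [25.4 61.2] 27.9 [ 0.4554 -0.1965  0.0959]
```

View pics/w1.png

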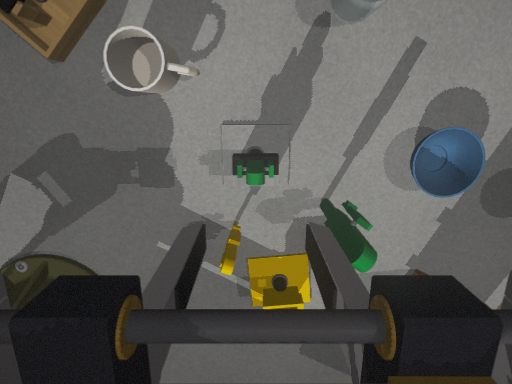

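The wrist view shows the dibber at (255,167), lined up between the fingers. Centre is (0.450,-0.201) and yaw 27.7°, so I'm descending.

Scaled: 217 mm / 1000 = 0.217, 212 mm / 1000 = 0.212.

Call:
{"api": "arm_command", "payload": {
  "plan": [
    [[-0.004, 0, 0.05, 0, 0, 0, -0.3], [-0.004, 0, 0.1, 0, 0, 0, -0.3], [-0.004, 0, 0.14, 0, 0, 0, -0.3], [-0.004, 0, 0.175, 0, 0, 0, -0.3], [-0.004, 0, 0.2, 0, 0, 0, -0.3], [-0.004, 0, 0.212, 0, 0, 0, -0.3], [-0.004, 0, 0.217, 0, 0, 0, -0.3], [-0.004, 0, 0.217, 0, 0, 0, -0.3], [-0.004, 0, 0.217, 0, 0, 0, -0.3]]
  ],
  "squeeze": 6
}}

```text
time_s: 2.95
ee_pos: [0.4508, -0.2016, 0.1038]
eef_rot: [3.14, -0.001, 0.48]
force: [-0.1, -0.7, 0.4]
grip_width: 0.0609
grip_force: 0.0
```

Run:
```python
from h import *
o=ctrl.get_obs(); p,d,i=snap('wrist'); P=cloud(d,i); hsv=cv2.cvtColor(p,cv2.COLOR_BGR2HSV)
np.savez('w2.npz',p=p,d=d,P=P)
print(o['ee_pos'],o['eef_rot'],o['force'])
near=(np.hypot(P[...,0]-.45,P[...,1]+.2)<.06)&(d>0)
gr=near&(hsv[...,0]>45)&(hsv[...,0]<85)&(hsv[...,1]>110)
bl=near&(hsv[...,2]<60)&(abs(P[...,2]-.096)<.004)
for nm,m in(('pads',gr&(abs(P[...,2]-.134)<.003)),('core',gr&(P[...,2]>.14)),('black',bl)):
    q=P[m]
    if len(q)<6: print(nm,len(q)); continue
    c,s=np.cos(.481),np.sin(.481); q=q-o['ee_pos']; t=np.c_[q[:,0]*c+q[:,1]*s,q[:,0]*s-q[:,1]*c]*1000
    print(nm,len(q),np.percentile(t,[1,50,99],axis=0).round(1).tolist())
```

```text
[ 0.45077772 -0.20156429  0.10377961] [ 3.13997024e+00 -1.07886017e-03  4.80269443e-01] [-0.05403424 -0.74777356  0.41301443]
pads 627 [[-8.8, -23.2], [1.6, 0.3], [6.9, 22.1]]
core 2187 [[-7.9, -11.1], [5.3, -0.8], [6.3, 9.4]]
black 1295 [[-13.3, -32.0], [7.6, -1.1], [12.1, 30.6]]
```

Scaled: 2 mm / 1000 = 0.002, -1 mm / 1000 = -0.001.

Call:
{"api": "arm_command", "payload": {
  "plan": [
    [[-0.001, -0.0006, 0.002, 0, 0, 0, -0.3], [-0.001, -0.0006, 0.002, 0, 0, 0, -0.1], [-0.001, -0.0006, 0.002, 0, 0, 0, 0.0], [-0.001, -0.0006, 0.002, 0, 0, 0, 0.1], [-0.001, -0.0006, 0.002, 0, 0, 0, 0.2], [-0.001, -0.0006, 0.002, 0, 0, 0, 0.35], [-0.001, -0.0006, 0.002, 0, 0, 0, 0.35], [-0.001, -0.0006, 0.002, 0, 0, 0, 0.35]]
  ],
  "squeeze": 14
}}

```text
time_s: 3.8
ee_pos: [0.4494, -0.2016, 0.101]
eef_rot: [3.141, -0.001, 0.48]
force: [0.2, 0.4, 5.2]
grip_width: 0.0333
grip_force: 14.0
```

Scaled: -12 mm / 1000 = -0.012, -8 mm / 1000 = -0.008.

Call:
{"api": "arm_command", "payload": {
  "plan": [
    [[0, 0, -0.001, 0, 0, 0, 0.35], [0, 0, -0.003, 0, 0, 0, 0.35], [0, 0, -0.005, 0, 0, 0, 0.35], [0, 0, -0.008, 0, 0, 0, 0.35], [0, 0, -0.012, 0, 0, 0, 0.35]]
  ]
}}

```text
time_s: 4.3
ee_pos: [0.4488, -0.2012, 0.1124]
eef_rot: [-3.141, 0.001, 0.48]
force: [0.1, 0.9, -1.5]
grip_width: 0.0328
grip_force: 14.0
```

Scaled: -315 mm / 1000 = -0.315, -148 mm / 1000 = -0.148, 0.64 rad / 6.2832 = 0.1019.

Call:
{"api": "arm_command", "payload": {
  "plan": [
    [[0, 0, -0.03, 0, 0, 0, 0.35], [0, 0, -0.07, 0, 0, 0, 0.35], [0, 0, -0.11, 0, 0, 0, 0.35], [0.019, -0.035, -0.148, 0, 0, 0.0111, 0.35], [0.038, -0.07, -0.148, 0, 0, 0.0223, 0.35], [0.057, -0.105, -0.148, 0, 0, 0.0334, 0.35], [0.076, -0.14, -0.148, 0, 0, 0.0446, 0.35], [0.095, -0.175, -0.148, 0, 0, 0.0557, 0.35], [0.114, -0.21, -0.148, 0, 0, 0.0668, 0.35], [0.133, -0.245, -0.148, 0, 0, 0.078, 0.35], [0.152, -0.28, -0.148, 0, 0, 0.0891, 0.35], [0.171, -0.315, -0.148, 0, 0, 0.1019, 0.35]]
  ]
}}

```text
time_s: 5.5
ee_pos: [0.4549, 0.1586, 0.2607]
eef_rot: [3.141, 0.0, -0.163]
force: [1.6, 0.3, -1.1]
grip_width: 0.0337
grip_force: 14.0
```

Scaled: -32 mm / 1000 = -0.032, 12 mm / 1000 = 0.012, 0.07 rad / 6.2832 = 0.0111.

Call:
{"api": "arm_command", "payload": {
  "plan": [
    [[0.012, -0.032, 0, 0, 0, 0.0111, 0.35], [0.012, -0.032, 0, 0, 0, 0.0111, 0.35], [0.012, -0.032, 0, 0, 0, 0.0111, 0.35], [0.012, -0.032, 0, 0, 0, 0.0111, 0.35]]
  ]
}}

```text
time_s: 5.9
ee_pos: [0.472, 0.186, 0.2605]
eef_rot: [3.141, 0.0, -0.23]
force: [-0.5, -0.6, -2.4]
grip_width: 0.0332
grip_force: 14.0
```

```bash
cat > look.py <<'E'
from h import *
def look(tag,c0=(.515,.183)):
    o=ctrl.get_obs(); p,d,i=snap('wrist'); P=cloud(d,i); cv2.imwrite(f'pics/{tag}.png',p); hsv=cv2.cvtColor(p,cv2.COLOR_BGR2HSV)
    np.savez(tag+'.npz',p=p,d=d,P=P)
    print(o['time_s'],o['ee_pos'],o['eef_rot'],o['force'],o['grip_width'])
    near=(np.hypot(P[...,0]-c0[0],P[...,1]-c0[1])<.06)&(d>0)
    bl=near&(hsv[...,2]<60)&(abs(P[...,2]-.096)<.005)
    q=P[bl]; r=cv2.minAreaRect((q[:,:2]*1000).astype(np.float32)); print('black',len(q),np.round(r[0],1),np.round(r[1],1),round(r[2],1),np.median(q,0).round(4))
    gr=(d>0)&(hsv[...,0]>45)&(hsv[...,0]<85)&(hsv[...,1]>110)&(np.linalg.norm(P-o['ee_pos'],axis=2)<.13)
    q=P[gr]-o['ee_pos']; c,s=np.cos(o['eef_rot'][2]),np.sin(o['eef_rot'][2])
    t=np.c_[q[:,0]*c+q[:,1]*s,q[:,0]*s-q[:,1]*c,q[:,2]]*1000
    print('green rel',len(t),np.percentile(t,[1,50,99],axis=0).round(1).tolist())
    return p,d,i,P
E
python3 - <<'E'
from look import *
look('w3')
E
```

```text
5.9 [0.47204575 0.18599282 0.2605364 ] [ 3.14133368e+00  2.11198113e-04 -2.30055462e-01] [-0.54099372 -0.57313477 -2.38297974] 0.03315867744041902
black 707 [516.1 184.7] [61.3 26.1] 75.0 [0.5169 0.1854 0.0959]
green rel 4454 [[-6.1, -15.8, -69.2], [7.3, 0.3, 43.7], [8.8, 16.6, 76.6]]
```

View pics/w3.png

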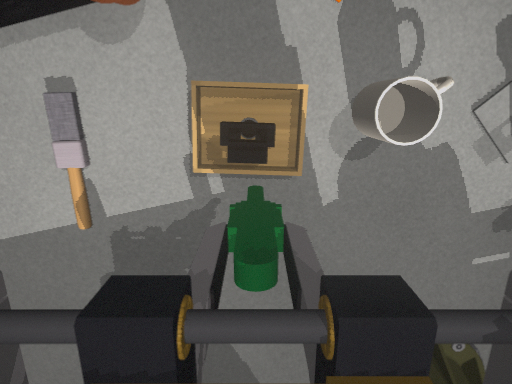

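The wrist view shows the caddy tray with the clip head at (248,135), mouth slot visible. The dibber hangs straight at (257,240).

Run:
```python
from h import *
f=np.load('w3.npz'); p,d,P=f['p'],f['d'],f['P']; hsv=cv2.cvtColor(p,cv2.COLOR_BGR2HSV)
near=(np.hypot(P[...,0]-.515,P[...,1]-.183)<.12)&(d>0)
m=near&(abs(P[...,2]-.04)<.004)&(hsv[...,1]>70); q=P[m]
r=cv2.minAreaRect((q[:,:2]*1000).astype(np.float32)); print('tray',len(q),r)
a=np.deg2rad(r[2] if r[2]<45 else r[2]-90); 
for a in(a,):
    ex=np.array([np.cos(a),np.sin(a)]); ey=np.array([-ex[1],ex[0]])
    c=np.array(r[0])/1000
    m=near&(hsv[...,2]<60)&(abs(P[...,2]-.096)<.004)
    q=P[m][:,:2]-c; t=np.c_[q@ex,q@ey]*1000
    print('head rel',np.percentile(t,[0,1,50,99,100],axis=0).round(1).tolist())
    for y0 in range(-34,35,4):
        s=abs(t[:,1]-y0)<2; 
        if s.any(): print(y0,s.sum(),np.sort(t[s,0])[[0,-1]].round(1))
o=np.array([.47204575,.18599282,.2605364]); y=-.23; q=P-o; cx,sx=np.cos(y),np.sin(y)
t=np.dstack([q[...,0]*cx+q[...,1]*sx,q[...,0]*sx-q[...,1]*cx,q[...,2]])*1000
g=(d>0)&(hsv[...,0]>45)&(hsv[...,0]<85)&(hsv[...,1]>110)&(np.linalg.norm(q,axis=2)<.13)
for z0 in(-80,-75,-70,-60,-50,-40,-30,-15,0,15,30,45,60,70):
    s=g&(abs(t[...,2]-z0)<4); v=t[s]
    if len(v): print(z0,len(v),np.percentile(v[:,:2],[3,50,97],axis=0).round(1).tolist())
s=p[70:190,180:320]; cv2.imwrite('pics/w3c.png',cv2.resize(s,None,fx=5,fy=5,interpolation=cv2.INTER_CUBIC))
```

```text
tray 1922 ((517.2692260742188, 184.56036376953125), (150.1437530517578, 120.26759338378906), 75.0401840209961)
head rel [[-14.2, -30.8], [-13.8, -30.3], [-0.7, 0.8], [11.9, 30.4], [11.9, 30.5]]
-30 51 [-13.3  11.8]
-26 78 [-13.5  11.9]
-22 58 [-13.8  11.8]
-18 34 [-13.8  11.7]
-14 35 [-13.8  11.5]
-10 31 [-14.   11.3]
-6 31 [-14.   11.3]
-2 27 [-14.2  11.2]
2 32 [-13.3  11.9]
6 28 [-13.2  11.9]
10 36 [-13.5  11.9]
14 34 [-13.6  11.8]
18 35 [-13.8  11.6]
22 60 [-13.8  11.5]
26 69 [-12.7  11.4]
30 63 [-12.9  11.2]
-80 19 [[3.2, -4.4], [3.6, 0.2], [3.7, 5.3]]
-75 29 [[3.1, -5.5], [3.5, -0.7], [3.8, 5.7]]
-70 34 [[3.1, -6.1], [3.6, -0.7], [3.8, 5.6]]
-60 39 [[3.3, -5.9], [3.5, -0.7], [3.7, 5.5]]
-50 39 [[3.1, -5.5], [3.6, -0.6], [3.8, 6.2]]
-40 44 [[3.2, -5.5], [3.5, 0.2], [3.7, 5.9]]
-15 162 [[6.0, -17.3], [7.4, 0.3], [7.9, 17.2]]
0 156 [[7.1, -14.7], [7.6, 1.0], [8.7, 16.2]]
15 221 [[7.2, -14.9], [7.7, 0.9], [8.8, 15.4]]
30 615 [[-6.0, -15.6], [7.1, -0.3], [8.8, 16.7]]
45 234 [[7.0, -9.8], [7.5, 0.3], [8.0, 10.9]]
60 302 [[7.0, -9.7], [7.5, 0.9], [8.1, 10.9]]
70 713 [[-5.6, -9.4], [6.0, 0.4], [7.9, 10.4]]
```

View pics/w3c.png

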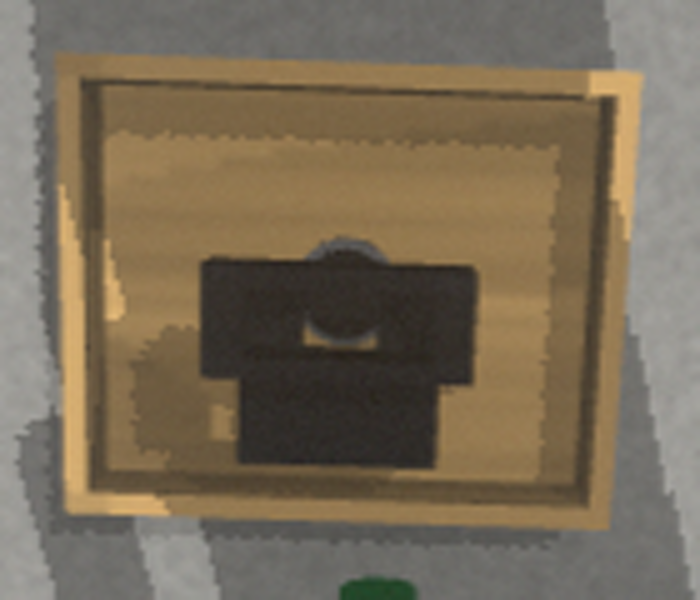

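Head centre is about 1 mm toward −x from nominal and the yaw is −0.261. Next I move over it, enter with the blade, then look again.

Scaled: 130 mm / 1000 = 0.13, -9.3 mm / 1000 = -0.0093, 0.031 rad / 6.2832 = 0.0049.

Call:
{"api": "arm_command", "payload": {
  "plan": [
    [[0.02, -0.005, 0, 0, 0, 0.0049, 0.35], [0.043, -0.0093, 0, 0, 0, 0.0049, 0.35], [0.043, -0.0093, 0.02, 0, 0, 0.0049, 0.35], [0.043, -0.0093, 0.05, 0, 0, 0.0049, 0.35], [0.043, -0.0093, 0.07, 0, 0, 0.0049, 0.35], [0.043, -0.0093, 0.08, 0, 0, 0.0049, 0.35], [0.043, -0.0093, 0.09, 0, 0, 0.0049, 0.35], [0.043, -0.0093, 0.105, 0, 0, 0.0049, 0.35], [0.043, -0.0093, 0.12, 0, 0, 0.0049, 0.35], [0.043, -0.0093, 0.13, 0, 0, 0.0049, 0.35], [0.043, -0.0093, 0.13, 0, 0, 0.0049, 0.35], [0.043, -0.0093, 0.13, 0, 0, 0.0049, 0.35]]
  ]
}}

```text
time_s: 7.15
ee_pos: [0.5166, 0.1859, 0.1313]
eef_rot: [-3.141, -0.001, -0.261]
force: [1.0, -0.2, -0.9]
grip_width: 0.0331
grip_force: 14.0
```

```bash
cat > rel.py <<'E'
from look import *
def rel(tag):
    p,d,i,P=look(tag); o=ctrl.get_obs(); y=o['eef_rot'][2]; hsv=cv2.cvtColor(p,cv2.COLOR_BGR2HSV)
    q=P-o['ee_pos']; c,s=np.cos(y),np.sin(y)
    t=np.dstack([q[...,0]*c+q[...,1]*s,q[...,0]*s-q[...,1]*c,P[...,2]])*1000
    g=(d>0)&(hsv[...,0]>45)&(hsv[...,0]<85)&(hsv[...,1]>110)&(np.linalg.norm(q,axis=2)<.13)
    for z0 in range(-80,81,20):
        v=t[g&(abs(t[...,2]-z0-1000*o['ee_pos'][2])<5)]
        if len(v)>5: print('dib',z0,len(v),np.percentile(v[:,:2],[3,50,97],axis=0).round(1).tolist())
    b=(d>0)&(hsv[...,2]<70)&(abs(t[...,2]-96)<4)&(np.hypot(q[...,0],q[...,1])<.05)
    v=t[b]; print('head',len(v),np.percentile(v,[0,1,50,99,100],axis=0).round(1).tolist())
    for y0 in range(-32,33,8):
        w=v[abs(v[:,1]-y0)<3]
        if len(w)>3: print(y0,len(w),np.sort(w[:,0])[[0,1,-2,-1]].round(1))
    cv2.imwrite(f'pics/{tag}c.png',cv2.resize(p[130:330,150:360],None,fx=2.8,fy=2.8))
E
python3 -c "
from rel import *
rel('w4')"
```

```text
7.15 [0.51661449 0.18593616 0.13126032] [-3.14110822e+00 -7.98392952e-04 -2.61275463e-01] [ 0.97907809 -0.1862467  -0.89166921] 0.03311732284447404
black 1226 [516.5 185. ] [63.2 26.5] 75.3 [0.5222 0.1832 0.0959]
green rel 4334 [[-6.2, -15.7, -40.4], [7.3, 0.4, 46.1], [8.7, 16.9, 76.6]]
dib -40 55 [[0.9, -11.8], [3.5, 0.3], [3.8, 6.3]]
dib -20 116 [[6.2, -14.4], [7.3, -0.1], [7.8, 17.0]]
dib 0 201 [[7.1, -14.8], [7.5, 0.3], [8.6, 16.1]]
dib 20 311 [[7.0, -15.0], [7.6, 0.4], [8.7, 15.9]]
dib 40 273 [[6.8, -9.7], [7.4, 0.4], [7.9, 11.1]]
dib 60 374 [[6.9, -9.5], [7.4, 0.5], [8.0, 10.9]]
dib 80 481 [[-5.8, -4.1], [0.9, 0.5], [7.3, 5.6]]
head 1238 [[-13.5, -30.7, 92.0], [-13.0, -30.3, 92.3], [6.4, 0.3, 95.9], [13.0, 32.4, 97.3], [13.2, 32.9, 97.6]]
-32 64 [-13.3 -13.2  12.8  13. ]
-24 244 [-13.4 -13.2  13.   13. ]
-16 62 [ 7.8  7.9 12.9 13. ]
-8 62 [ 3.3  3.6 12.9 13. ]
0 68 [ 3.3  3.4 12.8 12.9]
8 65 [ 3.1  3.3 12.8 12.9]
16 53 [ 7.6  7.8 12.9 13. ]
24 182 [-13.5 -13.1  12.9  13. ]
32 151 [-13.5 -13.3  13.   13. ]
```

View pics/w4c.png

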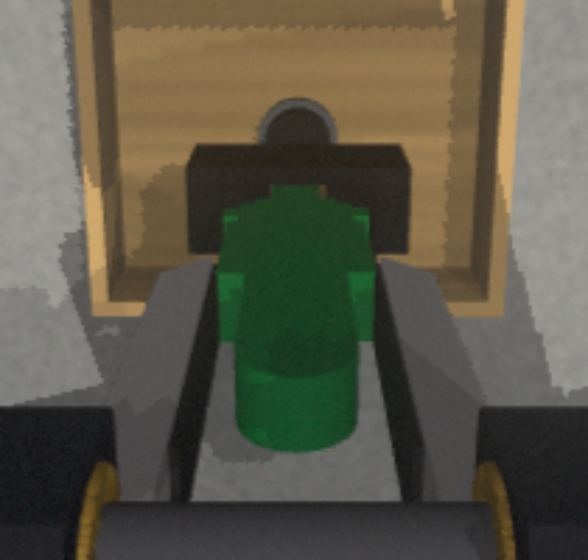

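Crop: the blade is in the mouth and the shoulder sits over it at (295,190). Dibber is +0.7 mm in x relative to the mouth, so I correct that and descend slowly.

Scaled: 16 mm / 1000 = 0.016, 15 mm / 1000 = 0.015.

Call:
{"api": "arm_command", "payload": {
  "plan": [
    [[-0.0007, 0.0003, 0.003, 0, 0, 0, 0.35], [-0.0007, 0.0003, 0.006, 0, 0, 0, 0.35], [-0.0007, 0.0003, 0.009, 0, 0, 0, 0.35], [-0.0007, 0.0003, 0.011, 0, 0, 0, 0.35], [-0.0007, 0.0003, 0.013, 0, 0, 0, 0.35], [-0.0007, 0.0003, 0.015, 0, 0, 0, 0.35], [-0.0007, 0.0003, 0.016, 0, 0, 0, 0.35], [-0.0007, 0.0003, 0.016, 0, 0, 0, 0.35]]
  ]
}}

```text
time_s: 8.0
ee_pos: [0.5155, 0.1858, 0.1144]
eef_rot: [3.142, 0.0, -0.261]
force: [-0.4, 0.1, -1.4]
grip_width: 0.0324
grip_force: 14.0
```

```bash
python3 -c "
from rel import *
rel('w5')"
```

```text
8.0 [0.51546367 0.18580764 0.11436997] [ 3.14150819e+00  1.69115915e-04 -2.61211385e-01] [-0.36537297  0.13218484 -1.40659329] 0.0323737504822971
black 1331 [517.5 184.8] [63.2 24.6] 75.6 [0.523  0.1834 0.0958]
green rel 4254 [[-6.1, -15.8, -19.1], [7.3, 0.4, 47.4], [8.7, 16.9, 76.6]]
dib -20 111 [[6.2, -13.9], [7.3, 0.3], [7.8, 16.2]]
dib 0 202 [[7.1, -14.8], [7.5, 0.7], [8.7, 15.8]]
dib 20 301 [[7.1, -15.0], [7.6, 0.3], [8.8, 15.7]]
dib 40 281 [[7.0, -9.8], [7.5, 0.4], [7.9, 11.0]]
dib 60 378 [[7.0, -9.6], [7.5, 0.6], [8.0, 10.9]]
dib 80 493 [[-5.8, -4.2], [1.1, 0.9], [7.6, 5.5]]
head 1435 [[-10.4, -31.2, 92.0], [-8.9, -30.8, 92.5], [7.8, 0.3, 95.9], [14.1, 32.1, 99.6], [14.3, 32.3, 100.0]]
-32 90 [-10.4 -10.1  14.   14. ]
-24 241 [-9.4 -9.1 14.1 14.1]
-16 80 [ 6.2  6.2 14.  14.1]
-8 92 [ 6.4  6.6 14.  14.1]
0 88 [ 6.9  7.  13.9 14.1]
8 86 [ 7.   7.2 14.  14.1]
16 86 [ 6.3  6.3 14.1 14.1]
24 202 [-9.1 -9.1 14.  14.1]
32 141 [-10.   -9.9  14.   14. ]
```

Scaled: 11 mm / 1000 = 0.011, 10 mm / 1000 = 0.01.

Call:
{"api": "arm_command", "payload": {
  "plan": [
    [[0.0004, 0, 0.002, 0, 0, 0, 0.35], [0.0006, 0, 0.004, 0, 0, 0, 0.35], [0.0006, 0, 0.006, 0, 0, 0, 0.35], [0.0006, 0, 0.008, 0, 0, 0, 0.35], [0.0006, 0, 0.01, 0, 0, 0, 0.35], [0.0006, 0, 0.011, 0, 0, 0, 0.35], [0.0006, 0, 0.011, 0, 0, 0, 0.35]]
  ],
  "squeeze": 16
}}

```text
time_s: 8.75
ee_pos: [0.5162, 0.1857, 0.1037]
eef_rot: [-3.141, -0.0, -0.261]
force: [0.0, -0.5, 3.2]
grip_width: 0.033
grip_force: 16.0
```

Scaled: 6 mm / 1000 = 0.006, 5 mm / 1000 = 0.005.

Call:
{"api": "arm_command", "payload": {
  "plan": [
    [[0, 0, 0.001, 0, 0, 0, 0.35], [0, 0, 0.002, 0, 0, 0, 0.35], [0, 0, 0.003, 0, 0, 0, 0.35], [0, 0, 0.004, 0, 0, 0, 0.35], [0, 0, 0.005, 0, 0, 0, 0.35], [0, 0, 0.006, 0, 0, 0, 0.35], [0, 0, 0.006, 0, 0, 0, 0.35], [0, 0, 0.006, 0, 0, 0, 0.35]]
  ]
}}

```text
time_s: 9.55
ee_pos: [0.5165, 0.1858, 0.0981]
eef_rot: [-3.141, -0.001, -0.261]
force: [-0.8, -0.4, 7.6]
grip_width: 0.0328
grip_force: 16.0
```

```bash
python3 -c "
from rel import *
rel('w6')"
```

```text
9.55 [0.51651853 0.18576407 0.09812344] [-3.14092611e+00 -1.19156701e-03 -2.61157770e-01] [-0.77912602 -0.41383234  7.5805792 ] 0.032807723478129186
black 1265 [520.7 183.8] [63.3 17.9] 75.2 [0.5249 0.1827 0.0958]
green rel 3932 [[-6.1, -15.7, -69.1], [7.3, 0.4, 52.7], [8.8, 16.6, 76.7]]
dib -80 23 [[2.9, -5.5], [3.1, 0.1], [3.3, 6.0]]
dib 0 149 [[6.9, -15.1], [7.5, 0.3], [8.6, 16.3]]
dib 20 302 [[7.0, -15.3], [7.6, 0.3], [8.8, 15.5]]
dib 40 277 [[7.0, -10.1], [7.5, 0.3], [8.0, 10.9]]
dib 60 380 [[7.1, -9.6], [7.6, 0.6], [8.1, 10.8]]
dib 80 561 [[-5.8, -4.3], [1.3, 0.9], [7.7, 5.5]]
head 1294 [[-4.5, -31.0, 92.0], [-3.3, -30.5, 92.3], [8.9, 0.3, 95.9], [13.1, 32.2, 99.4], [13.3, 32.6, 100.0]]
-32 65 [-4.5 -4.2 13.  13. ]
-24 196 [-2.7 -2.6 13.1 13.2]
-16 73 [ 8.1  8.1 13.  13.2]
-8 96 [ 6.8  6.8 13.  13. ]
0 90 [ 6.7  6.7 13.1 13.3]
8 95 [ 7.   7.1 13.2 13.2]
16 81 [ 7.9  8.  13.  13.2]
24 160 [-2.6 -2.4 13.2 13.2]
32 126 [-4.4 -4.4 13.  13.2]
```

Force is consistent with about 2 mm past the locked height. I go 0.8 mm deeper, then release gradually.

Scaled: 0.8 mm / 1000 = 0.0008.

Call:
{"api": "arm_command", "payload": {
  "plan": [
    [[0, 0, 0.0008, 0, 0, 0, 0.3], [0, 0, 0.0008, 0, 0, 0, 0.22], [0, 0, 0.0008, 0, 0, 0, 0.16], [0, 0, 0.0008, 0, 0, 0, 0.1], [0, 0, 0.0008, 0, 0, 0, 0.04], [0, 0, 0.0008, 0, 0, 0, 0.0], [0, 0, 0.0008, 0, 0, 0, -0.1], [0, 0, 0.0008, 0, 0, 0, -0.3], [0, 0, 0.0008, 0, 0, 0, -0.3]]
  ]
}}

```text
time_s: 10.5
ee_pos: [0.5159, 0.1856, 0.0965]
eef_rot: [3.141, 0.0, -0.261]
force: [0.1, -0.1, 1.6]
grip_width: 0.0604
grip_force: 0.0
```

```bash
python3 -c "
from rel import *
rel('w7')"
```

```text
10.5 [0.51593821 0.18562357 0.09646639] [ 3.14135018e+00  4.23654084e-04 -2.61177009e-01] [ 0.13745356 -0.06009174  1.56963731] 0.06043763396039324
black 1353 [516.4 185. ] [63.4 26.4] 75.0 [0.5242 0.1815 0.0958]
green rel 4440 [[-6.0, -22.0, -65.9], [7.7, 0.3, 53.4], [9.2, 22.5, 81.1]]
dib -80 10 [[3.4, -4.2], [3.6, 0.7], [4.0, 4.6]]
dib 0 134 [[-7.8, -27.7], [7.7, -1.8], [8.4, 19.9]]
dib 20 298 [[5.6, -21.4], [8.0, -0.3], [9.2, 22.1]]
dib 40 818 [[-6.1, -22.1], [5.4, -0.3], [8.8, 22.7]]
dib 60 372 [[7.5, -9.8], [8.0, 0.3], [8.6, 10.7]]
dib 80 1272 [[-5.4, -8.3], [2.3, 0.4], [8.3, 9.2]]
head 1361 [[-12.6, -31.2, 92.1], [-11.9, -30.9, 92.3], [9.1, 1.0, 95.9], [13.6, 32.0, 99.1], [13.8, 32.5, 99.9]]
-32 115 [-12.3 -11.9  13.5  13.5]
-24 133 [-4.2 -3.5 13.7 13.8]
-16 104 [-12.2 -12.1  13.7  13.8]
-8 97 [ 7.4  7.4 13.6 13.6]
0 88 [ 7.4  7.5 13.5 13.7]
8 99 [ 7.2  7.2 13.6 13.7]
16 101 [-12.6 -12.   13.5  13.6]
24 110 [-1.5 -0.7 13.6 13.8]
32 174 [-12.1 -12.1  13.6  13.7]
```

Top is at 0.177 m and the tabs are out to 46 mm, so it has locked. Retracting.

Scaled: -170 mm / 1000 = -0.17, -115 mm / 1000 = -0.115.

Call:
{"api": "arm_command", "payload": {
  "plan": [
    [[0, 0, -0.01, 0, 0, 0, -0.3], [0, 0, -0.035, 0, 0, 0, -0.3], [0, 0, -0.075, 0, 0, 0, -0.3], [0, 0, -0.115, 0, 0, 0, -0.3], [-0.03, 0, -0.15, 0, 0, 0, -0.3], [-0.06, 0, -0.17, 0, 0, 0, -0.3], [-0.06, 0, -0.17, 0, 0, 0, -0.3], [-0.06, 0, -0.17, 0, 0, 0, -0.3]]
  ]
}}

```text
time_s: 11.35
ee_pos: [0.4581, 0.2013, 0.2675]
eef_rot: [-3.141, -0.001, -0.261]
force: [-0.2, -0.7, 0.1]
grip_width: 0.0612
grip_force: 0.0
```

Run:
```python
from h import *
p,d,i=snap('wrist'); P=cloud(d,i); hsv=cv2.cvtColor(p,cv2.COLOR_BGR2HSV); s,_,_=snap('scene')
g=(d>0)&(hsv[...,0]>45)&(hsv[...,0]<85)&(hsv[...,1]>110)&(np.hypot(P[...,0]-.516,P[...,1]-.185)<.05)
q=P[g]; print('top z',np.percentile(q[:,2],99),'pads',cv2.minAreaRect((q[abs(q[:,2]-.134)<.004][:,:2]*1000).astype(np.float32)))
r=lambda x:cv2.resize(x,(400,400))
cv2.imwrite('pics/end.png',np.hstack([cv2.resize(p,(400,400)),r(s[130:250,170:350])])); print(ctrl.get_obs()['ee_pos'])
```

```text
top z 0.17813732881919808 pads ((516.93505859375, 185.03021240234375), (45.435550689697266, 15.472132682800293), 75.12786102294922)
[0.45833866 0.20083461 0.26598993]
```

View pics/end.png

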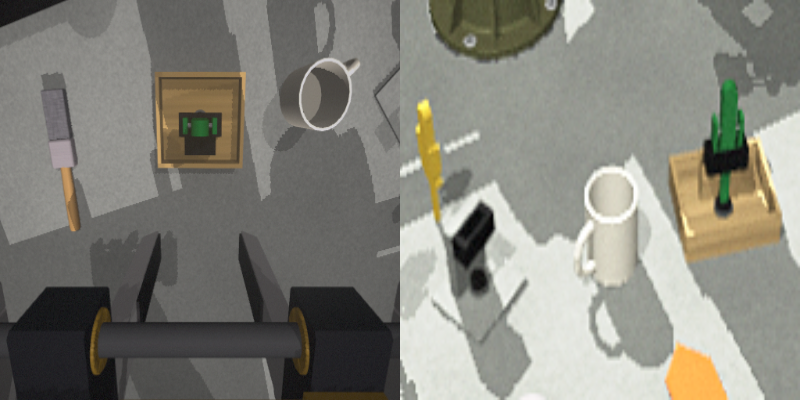

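The final views show the dibber upright in the caddy clip at (725,140), both tabs out, blade on the foot pad. The shelf clip is empty and nothing else has moved.

```bash
python3 -c "
from station import ctrl
print(ctrl.hand_in())"
```

```text
the job is handed in; nothing more can be done
None
```

The dibber is out of the shelf clip and locked upright, blade down, in the caddy clip with both tabs sprung out. I handed the job in after about 11 s of robot time; grip peaked at 16 N, and measured wrist force stayed under 10 N. The hand-in returned no verdict.

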